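# Back off the shear tester's carriage past its ratchet

### The job

Back the shear tester's carriage off to the red mark: swing the yellow-knobbed pawl lever left so that it lies lifted off the ratchet wheel, wind the crank backwards (anticlockwise) until the carriage's pointer is opposite the red mark, then swing the pawl back down onto the wheel. Move the carriage only by its crank, leave the red mark where it is, and do not disturb the things lying around.

Things in the scene. Friction and masses are not known exactly. Their poses are not given: they have to be found in the camera images.
- panel: Sloping front panel of a blue-grey bench tester fixed to the table, facing roughly world -y, at 35 degrees to the table; 300 wide, y -75 to +112 mm. Origin: on its face, on the ratchet wheel's axis, 85 mm above the table; x to the operator's right, y up the slope, z straight out of the panel towards the operator (work with the tool pointing about along -z).
- deck_edge (a point): Middle of the lower front edge of the aluminium deck (340 mm long, 12 mm thick, underside 235 mm above the table) that overhangs the panel's upper end. The edge stands 16 to 20 mm horizontally behind the pawl knob's middle and about 57 mm above it: an upright gripper body does not fit over that knob, a tilted one does.
- wheel (a joint): Turn (rad) of the steel ratchet wheel (100 mm across, 8 to 26 mm out of the panel with its crank arm) about the panel's z at its origin; 0 at the start, positive = backwards = anticlockwise seen by the operator; stops at 4.2. About 3 N at the crank; stays where left. Blocked backwards while the pawl is down. 1 rad backwards moves the carriage 16 mm to the panel's +x.
- crank_knob (a point): Middle of the black crank handle, a cylinder 22 mm across, 40 mm long, standing along the panel's z (25 to 65 mm out of the panel) and spinning freely on its own axis, so the gripper need not turn with it. 38 mm from the wheel's axis; at the start at -110 degrees from the panel's x (anticlockwise positive), the low side.
- pawl (a joint): Angle (rad) of the brass pawl lever about an axis along the panel's z at panel x = -60, y = 50 mm; 0 = down, tip between teeth (up to 0.15 on a tooth's crest); 0.80 = lifted, at its stop; positive = anticlockwise = knob to the operator's left. It is weighted: from the middle (0.4 to 0.5) it falls by itself to the side it leans to and stays there; under 1 N at the knob.
- pawl_knob (a point): Middle of the yellow pawl knob, a cylinder 18 mm across standing along the panel's z, 22 to 65 mm out of the panel (middle given: 45 mm out), 50 mm from the pawl's axis: seen from that axis at 66 degrees from the panel's x (towards y) when down, at 112 degrees when lifted. It can be gripped or pushed sideways.
- carriage: Steel and brass shear-box carriage, 80 x 85 x 63 mm, on rails on the deck; origin under its middle on the deck's top. Its axes are those of the tester: x along the deck (the panel's x), z up. The wheel drives it.
- pointer (a point): Tip of the carriage's black pointer, 4 mm wide, which points to the operator over the white scale at the deck's front edge, about 257 mm above the table. Axes as the carriage.
- mark (a point): Rear end of the red rider (4 wide, 10 high, 16 mm deep) on the white scale. Pointer and rider are opposite when this point and the pointer's tip have the same place along the deck (the panel's x). At the start the rider lies 24 to 54 mm to the +x side of the pointer. Axes as the carriage.
- wash_bottle: Bystander: white plastic bottle, 66 mm wide, 150 mm tall, origin under its middle.
- weight: Bystander: dark steel disc weight, 96 mm across, 22 mm thick, origin under its middle.
- cutter_ring: Bystander: brass ring, 68 mm across, 25 mm tall, origin under its middle.
- screwdriver: Bystander: screwdriver with a red handle lying on the table, along its own x.

How it is judged:
On the way, in this order (a step that is already met when the one before it is completed fails the run):
1. The pawl is swung off the wheel (joint above 0.6) before the carriage has moved (less than 4 mm) (value of joint pawl above 0.6 rad and distance of pointer from where it was at the start of the episode below 0.004 m), for 0.2 s.
2. With the pawl still lifted, the pointer is brought opposite the red mark (within 4 mm) (value of joint pawl above 0.5 rad and x of pointer in the frame of mark between -0.004 and 0.004 m), for 0.2 s.
At the end, for the whole second after the job is handed in: The pawl lies on the wheel again (joint below 0.2 rad), the pointer is within 4 mm of the red mark along the scale, and the wheel is at rest (value of joint pawl below 0.2 rad and x of pointer in the frame of mark between -0.004 and 0.004 m and velocity of joint wheel between -0.05 and 0.05 rad/s); the robot touches nothing.
It fails at once if The carriage is pushed directly (more than 2 N) (contact force between any of the fingers, the arm and carriage above 2 N).
It fails at once if The red mark is shifted more than 3 mm (distance of mark from where it was at the start of the episode above 0.003 m).
It fails at once if A bystander is moved more than 25 mm (distance of any of wash_bottle, weight, cutter_ring, screwdriver from where it was at the start of the episode above 0.025 m).
It also fails if it takes over 61 s, if anything falls off the work surface, if the arm or the gripper's body presses on something with over 40 N, if the wrist force passes 120 N, or if a joint passes its speed limit or range.

### The arm

A 6-joint arm with a two-finger parallel gripper is mounted at the origin on the work surface. World frame = base frame: x ahead of the robot, y to its left, z up, the work surface at z = 0. Lengths are in m, angles in rad, forces in N, time in s.
With the tool pointing down it reaches from about 0.35 to 1 m from the base axis. Payload 7.1 kg.
Tool frame: the origin (TCP) lies between the finger pads; the fingertips stand ctrl.tip_reach ahead of it and the grasp point (between the pads) lies 8 mm behind it (ctrl.tip_reach is the distance from the TCP to the fingertips, in m); z points along the fingers, y is the direction in which the jaws open and shut (so a half turn about z gives the same grasp; the last joint's range is limited). The gripper opens to 85 mm and grips with 20 to 120 N. Pads are 22 mm wide; open, the fingers measure 114 mm over their backs; the gripper's body (76 mm by 85 mm) begins 54 mm behind the grasp point. The pads swing forward as they close: fully open they stand 13 mm farther back than shut.
Start: joints at [-1.22, 0.423, 1.63, -0, 1.089, -0.019], TCP at [0.226, -0.583, 0.242] pointing down, gripper open.
Joint ranges: [-3, 3], [-0.9, 2.11], [0.09, 2.58], [-1.31, 4.45], [0.11, 2.69], [-2.54, 2.54]. Speed limits (rad/s): [2.39, 2.39, 3.01, 3.14, 3.14, 3.14].

### API

Orientations are given as a unit quaternion [x, y, z, w].
In Python, from station import ctrl gives the robot as it stands. The module is installed in compiled form; this text tells all that it offers.
- The arm moves only by the tool carry_out, never from a script. Its argument "increments" is a list of rows, each an object of numbers: "rx", "ry", "rz": the turn, a rotation vector about the tool's x, y, z in degrees; "x", "y", "z": the shift along the tool's x, y, z in m; "hand": the finger opening in m, from 0 to 0.0854. A call has 1 to 10 rows; each row shifts and turns the commanded pose from where the row before left it, along the tool's axes as they then stand; what a row does not reach is not made up. A row lasts 1/12 s, in which the tool goes at most 41.7 mm and 7.16 degrees, less where a joint would pass 70% of its speed; a pose out of reach is approached as far as the arm can. A call is refused whole if a number of a shift passes 0.0417 or a number of a turn 7.16, either way. A call with a gripper value outside its range is refused whole. The fingers move at their own pace and stop on an object; "squeeze" is the grip in N (left out, the last holds). Time passes only in rows, so rows that do not move let the fingers close. It gives the time, the measured TCP pose, the force and the opening at its end, in the units of the state.
- ctrl.observe(): the state, without advancing time (a new reading comes with each control period).
- ctrl.snapshot(name): name is "scene" or "top" or "wrist"; returns the picture (384x512x3 uint8, blue, green, red); there is no depth.
- ctrl.camera_model(name): a dict with "fx", "fy", "cx", "cy" (pixels), "xyz" and "orientation" of the camera in the world. Camera axes: x right, y down, z forward; pixel columns grow to the right and rows downward; lengths in m; the calibration is good to about 2 mm. A picture is of the moment at which its call begins: read the wrist's pose just before it. camera_model takes no time and is no camera call; for the wrist camera it gives the pose at the moment of the call.
- ctrl.close_job(): hands the job in, once; it reports no verdict.
The state is a dict: "t": time; "qpos": joint angles; "qvel": joint speeds; "joint_torque": joint torques, N m; "position": TCP position; "orientation": TCP orientation; "ft_force": force on the tool from outside, world axes, zero at the start; "moment": the same for the moment, N m; "finger_gap": finger opening in m.
Only numpy, scipy, OpenCV 4.12 (cv2) and the standard library are available. Lean on these libraries where they do the work, as an engineer would, in place of code of your own. Each camera call takes 0.05 s, during which the arm holds its last target. There are 200 camera calls.

## Working session

There is one attempt and no reset: what is moved stays moved. The work goes in short steps, Python scripts to look and compute and a tool call to move; the robot and the scene stay as the last step left them, time stands still between calls to the robot, and variables do not carry over. Pictures are saved under pics/ and viewed, about 8 in all and at most 12, crops included, and the job is handed in when it is done.

Besides the shell and the picture viewer there is one more tool, called after "Request:" as name(argument=value, ...), one argument or row to a line, values as JSON. carry_out: Moves the arm, as the interface text tells. Its arguments: {"type":"object","properties":{"increments":{"type":"array"},"squeeze":{"type":"number"}},"required":["increments"]}

```bash
mkdir -p pics
python3 - <<'E'
from station import ctrl
import cv2,numpy as np
print(ctrl.observe(), ctrl.tip_reach)
for n in("scene","top","wrist"):
    print(n,ctrl.camera_model(n))
    cv2.imwrite(f"pics/{n}0.png",ctrl.snapshot(n))
E
```

```text
{'t': 0.0, 'qpos': array([-1.22001032e+00,  4.23842721e-01,  1.63065692e+00, -2.74054636e-05,
        1.08858357e+00, -1.89935179e-02]), 'qvel': array([-5.14531749e-05,  2.11294270e-05, -8.36269115e-04,  1.06269955e-04,
        7.05933904e-04,  1.87728351e-03]), 'joint_torque': array([-4.68114886e-03, -5.57390928e+01, -2.81738251e+01, -2.05613269e-04,
        7.32039931e-03,  1.01592300e-05]), 'position': array([ 0.22572859, -0.58227132,  0.24155749]), 'orientation': array([ 9.82955080e-01,  1.83844380e-01, -1.35041306e-04, -7.33041612e-04]), 'ft_force': array([-0.30838009,  0.25577732,  0.14703031]), 'moment': array([0.04170379, 0.00104231, 0.00320486]), 'finger_gap': 0.08549509879705203} 0.011
scene {'fx': 473.1331625393494, 'fy': 473.1331625393494, 'cx': 256.45584438084103, 'cy': 197.10189137365694, 'xyz': array([1.42308504, 0.28837466, 0.84821426]), 'orientation': array([ 0.53513333,  0.7205487 , -0.35661124, -0.25936522])}
top {'fx': 478.1826519491067, 'fy': 478.1826519491067, 'cx': 252.66456939868695, 'cy': 190.28651198717867, 'xyz': array([0.48662976, 0.01240938, 1.3025634 ]), 'orientation': array([ 0.7069192 , -0.70602006,  0.03472097, -0.02440032])}
wrist {'fx': 342.7637787568442, 'fy': 342.7637787568442, 'cx': 253.49562493673713, 'cy': 192.01280573865262, 'xyz': array([ 0.2977739 , -0.5539716 ,  0.37406454]), 'orientation': array([ 0.81543305, -0.55803817, -0.08739994,  0.12658432])}
```

View pics/scene0.png

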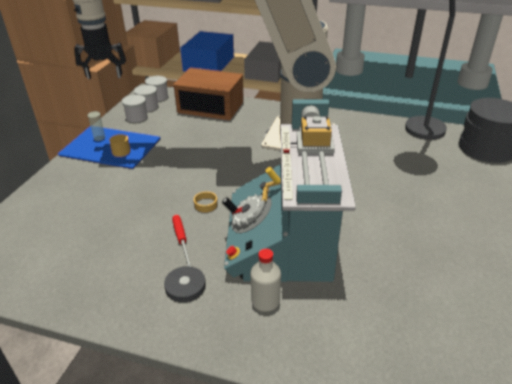

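View pics/top0.png

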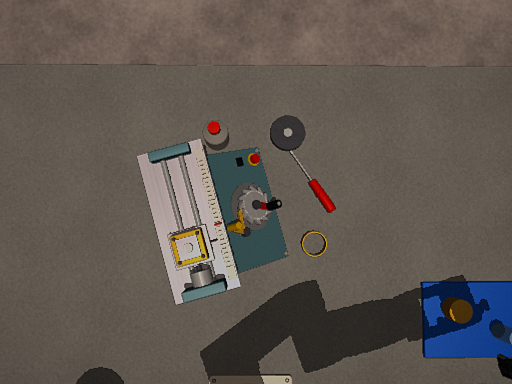

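The scene picture shows the tester, and the top picture shows the panel facing image right (world -y). In the top picture the wheel is near (253,205), the crank knob near (276,204), the pawl knob near (235,228), the pointer near (215,240) and the rider near (218,223). I'll enlarge it to get better pixel positions.

Run:
```python
import cv2
a=cv2.imread("pics/top0.png")[140:290,140:300]
cv2.imwrite("pics/top0c.png",cv2.resize(a,None,fx=4,fy=4,interpolation=cv2.INTER_CUBIC)[:, :])
```

```text
(no output)
```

View pics/top0c.png

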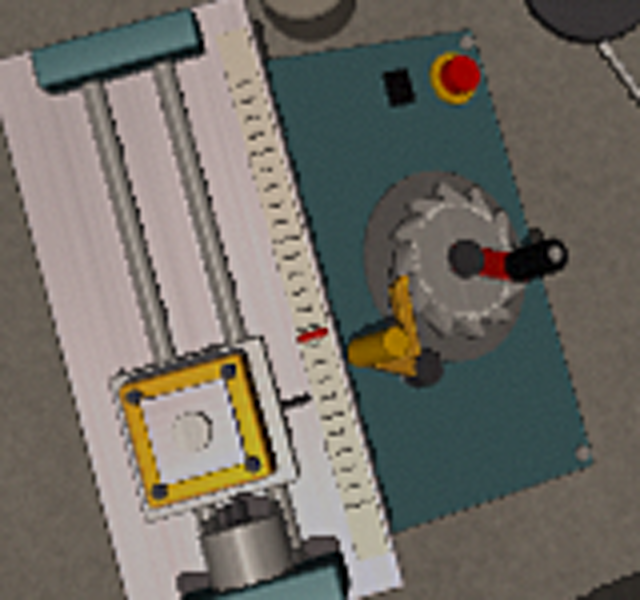

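The enlarged crop (4x, offset 140,140) shows these positions:
- **Crank knob:** outer end at (557,255).
- **Pawl knob:** outer end at (398,340).
- **Wheel hub:** cap at (465,258).
- **Front panel corners:** (478,32) and (592,460).
- **Pointer:** tip at (308,398).
- **Red rider:** from (299,338) to (328,332).

Next I'll fit the panel pose.

```bash
cat > h.py <<'E'
import numpy as np
from scipy.spatial.transform import Rotation as R
from scipy.optimize import least_squares
from station import ctrl
def proj(cm,P):
    p=(np.atleast_2d(P)-cm["xyz"])@R.from_quat(cm["orientation"]).as_matrix()
    return np.c_[cm["cx"]+cm["fx"]*p[:,0]/p[:,2], cm["cy"]+cm["fy"]*p[:,1]/p[:,2]]
def atz(cm,uv,z):
    d=R.from_quat(cm["orientation"]).apply([(uv[0]-cm["cx"])/cm["fx"],(uv[1]-cm["cy"])/cm["fy"],1])
    return cm["xyz"]+d*(z-cm["xyz"][2])/d[2]
def axes(psi):
    X=np.array([np.cos(psi),np.sin(psi),0]);B=np.array([-np.sin(psi),np.cos(psi),0]);u=np.array([0,0,1.])
    c,s=np.cos(np.radians(35)),np.sin(np.radians(35))
    return np.c_[X,c*B+s*u,c*u-s*B]
def knob(th,z=65): return [38*np.cos(th),38*np.sin(th),z]
def pawl(a,z=65): return [-60+50*np.cos(a),50+50*np.sin(a),z]
E
python3 - <<'E'
from h import *
cm=ctrl.camera_model("top")
r=np.radians
uv=np.array([[557,255],[398,340],[478,32],[592,460]])/4+140
def pts(p):
    A=axes(p[2]);o=np.array([p[0],p[1],.085]); 
    L=np.array([knob(r(-110)),pawl(r(66)),[150+p[3]*1e3,-75,0],[-150+p[3]*1e3,-75,0]])/1e3
    return o+L@A.T
s=least_squares(lambda p:(proj(cm,pts(p))-uv).ravel(),[.45,0,.25,0])
print(s.x,s.fun.reshape(-1,2))
A=axes(s.x[2]);o=np.array([*s.x[:2],.085])
print("knobs",pts(s.x)[:2], A)
print("hub z 30 px",(proj(cm,o+A@[0,0,.030])-140)*4, "pivot",(proj(cm,o+A@[-.06,.05,.02])-140)*4)
P=atz(cm,np.array([308,398])/4+140,.257)
for z in (.252,.257,.262):
  for q in ([299,338],[328,332]):
    M=atz(cm,np.array(q)/4+140,z); print(z,(M-P)@A[:,0])
print("pointer",P)
E
```

```text
[ 0.54786173 -0.00266832  0.25808833  0.00071597] [[-0.23645601  0.10966434]
 [-0.13023781 -0.00910683]
 [-0.19595055 -1.40059529]
 [ 0.59403801  1.24204032]]
knobs [[ 0.55227682 -0.07031493  0.11776343]
 [ 0.49902426  0.02693914  0.19312311]] [[ 0.96687966 -0.20907436  0.14639544]
 [ 0.25523267  0.79202145 -0.55457939]
 [ 0.          0.57357644  0.81915204]]
hub z 30 px [[473.54583348 256.08019562]] pivot [[425.63254271 368.56505304]]
0.252 0.032885817371655926
0.252 0.03202476337445297
0.257 0.03274490898182308
0.257 0.03188795304285755
0.262 0.0326040005919903
0.262 0.031751142711262115
pointer [0.46681864 0.07461065 0.257     ]
```

```bash
cat >> h.py <<'E'
PSI=.25808833;O=np.array([.54786173,-.00266832,.085]);A=axes(PSI)
RT=np.c_[A[:,0],-A[:,1],-A[:,2]]
def go(*targets):
    "print panel position of TCP, turn needed, and shifts (tool axes, if aligned) to panel targets in mm"
    s=ctrl.observe();q=R.from_quat(s["orientation"])
    p=np.array(s["position"]);l=(p-O)@A*1e3
    print("t",round(s["t"],2),"panel",l.round(1),"world",p.round(3),"F(panel)",(s["ft_force"]@A).round(1),"gap",round(s["finger_gap"],4),"q",s["qpos"].round(2))
    print("turn deg",(q.inv()*R.from_matrix(RT)).as_rotvec(degrees=True).round(2))
    for t in targets:
        d=np.array(t)-l; w=O+A@(np.array(t)/1e3)
        print(t,"world",w.round(3),"tool mm from now after turn",(d*[1,-1,-1]).round(1))
E
python3 - <<'E'
from h import *
go([-8,92,150],[-8,92,56])
E
```

```text
t 0.15 panel [-459.4 -301.9  402.7] world [ 0.226 -0.582  0.242] F(panel) [ 0.7  0.1 -0.8] gap 0.0855 q [-1.22  0.42  1.63  0.    1.09 -0.02]
turn deg [34.9   1.96  6.2 ]
[-8, 92, 150] world [ 0.543 -0.015  0.261] tool mm from now after turn [ 451.4 -393.9  252.7]
[-8, 92, 56] world [0.529 0.037 0.184] tool mm from now after turn [ 451.4 -393.9  346.7]
```

Request:
carry_out(
  increments=[
    {"rx": 6.98,"ry": 0.39,"rz": 1.24,"hand": 0},
    {"rx": 6.98,"ry": 0.39,"rz": 1.24},
    {"rx": 6.98,"ry": 0.39,"rz": 1.24},
    {"rx": 6.98,"ry": 0.39,"rz": 1.24},
    {"rx": 6.98,"ry": 0.39,"rz": 1.24},
    {"x": 0.02,"y": -0.018,"z": 0.01},
    {"x": 0.025,"y": -0.022,"z": 0.013},
    {"x": 0.025,"y": -0.022,"z": 0.013},
    {"x": 0.025,"y": -0.022,"z": 0.013},
    {"x": 0.025,"y": -0.022,"z": 0.013},
  ],
  squeeze=30,
)

```text
validation failed for argument at $.in...
```

Request:
carry_out(
  increments=[
    {"x": 0.025,"y": -0.022,"z": 0.013},
    {"x": 0.025,"y": -0.022,"z": 0.013},
    {"x": 0.025,"y": -0.022,"z": 0.013},
    {"x": 0.025,"y": -0.022,"z": 0.013},
    {"x": 0.025,"y": -0.022,"z": 0.013},
    {"x": 0.025,"y": -0.022,"z": 0.013},
    {"x": 0.025,"y": -0.022,"z": 0.013},
    {"x": 0.025,"y": -0.022,"z": 0.013},
    {"x": 0.02,"y": -0.018,"z": 0.01},
    {},
  ],
)

```text
validation failed for argument at $.in...
```

Run:
```python
from h import *
import cv2
go([-8,92,150],[-8,92,56])
print(ctrl.camera_model("wrist"))
cv2.imwrite("pics/w1.png",ctrl.snapshot("wrist"))
```

```text
t 0.15 panel [-459.4 -301.9  402.7] world [ 0.226 -0.582  0.242] F(panel) [ 0.7  0.1 -0.8] gap 0.0855 q [-1.22  0.42  1.63  0.    1.09 -0.02]
turn deg [34.9   1.96  6.2 ]
[-8, 92, 150] world [ 0.543 -0.015  0.261] tool mm from now after turn [ 451.4 -393.9  252.7]
[-8, 92, 56] world [0.529 0.037 0.184] tool mm from now after turn [ 451.4 -393.9  346.7]
{'fx': 342.7637787568442, 'fy': 342.7637787568442, 'cx': 253.49562493673713, 'cy': 192.01280573865262, 'xyz': array([ 0.29778995, -0.55401553,  0.37416475]), 'orientation': array([ 0.81542391, -0.55805109, -0.08731751,  0.12664316])}
```

View pics/w1.png

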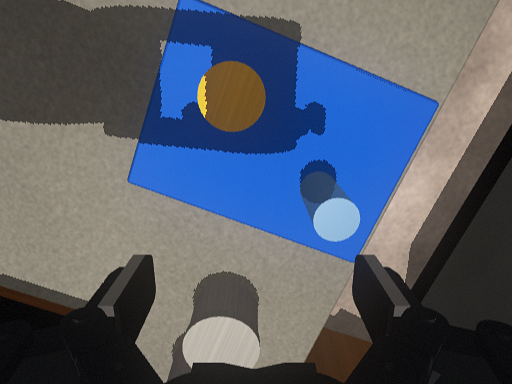

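The wrist picture still shows the start view over the blue mat, because both calls were refused and nothing moved. I'll retry with every key in each row.

Request:
carry_out(
  increments=[
    {"rx": 6.98,"ry": 0.39,"rz": 1.24,"x": 0,"y": 0,"z": 0,"hand": 0},
  ],
  squeeze=30,
)

```text
t: 0.28
position: [0.2249, -0.5794, 0.2419]
orientation: [0.983, 0.173, -0.008, -0.062]
ft_force: [-0.6, 0.1, -0.0]
finger_gap: 0.0754
```

Request:
carry_out(
  increments=[
    {"rx": 6.98,"ry": 0.39,"rz": 1.24,"x": 0,"y": 0,"z": 0,"hand": 0},
    {"rx": 6.98,"ry": 0.39,"rz": 1.24,"x": 0,"y": 0,"z": 0,"hand": 0},
    {"rx": 6.98,"ry": 0.39,"rz": 1.24,"x": 0,"y": 0,"z": 0,"hand": 0},
    {"rx": 6.98,"ry": 0.39,"rz": 1.24,"x": 0,"y": 0,"z": 0,"hand": 0},
    {"rx": 0,"ry": 0,"rz": 0,"x": 0.02,"y": -0.018,"z": 0.01,"hand": 0},
    {"rx": 0,"ry": 0,"rz": 0,"x": 0.025,"y": -0.022,"z": 0.013,"hand": 0},
    {"rx": 0,"ry": 0,"rz": 0,"x": 0.025,"y": -0.022,"z": 0.013,"hand": 0},
    {"rx": 0,"ry": 0,"rz": 0,"x": 0.025,"y": -0.022,"z": 0.013,"hand": 0},
    {"rx": 0,"ry": 0,"rz": 0,"x": 0.025,"y": -0.022,"z": 0.013,"hand": 0},
    {"rx": 0,"ry": 0,"rz": 0,"x": 0.025,"y": -0.022,"z": 0.013,"hand": 0},
  ],
)

```text
t: 1.12
position: [0.3289, -0.4012, 0.2539]
orientation: [0.946, 0.123, -0.039, -0.298]
ft_force: [1.6, 0.3, 0.8]
finger_gap: 0.0003
```

Request:
carry_out(
  increments=[
    {"rx": 0,"ry": 0,"rz": 0,"x": 0.025,"y": -0.022,"z": 0.013,"hand": 0},
    {"rx": 0,"ry": 0,"rz": 0,"x": 0.025,"y": -0.022,"z": 0.013,"hand": 0},
    {"rx": 0,"ry": 0,"rz": 0,"x": 0.025,"y": -0.022,"z": 0.013,"hand": 0},
    {"rx": 0,"ry": 0,"rz": 0,"x": 0.025,"y": -0.022,"z": 0.013,"hand": 0},
    {"rx": 0,"ry": 0,"rz": 0,"x": 0.025,"y": -0.022,"z": 0.013,"hand": 0},
    {"rx": 0,"ry": 0,"rz": 0,"x": 0.025,"y": -0.022,"z": 0.013,"hand": 0},
    {"rx": 0,"ry": 0,"rz": 0,"x": 0.025,"y": -0.022,"z": 0.013,"hand": 0},
    {"rx": 0,"ry": 0,"rz": 0,"x": 0.025,"y": -0.022,"z": 0.013,"hand": 0},
    {"rx": 0,"ry": 0,"rz": 0,"x": 0.02,"y": -0.018,"z": 0.01,"hand": 0},
    {"rx": 0,"ry": 0,"rz": 0,"x": 0,"y": 0,"z": 0,"hand": 0},
  ],
)

```text
t: 1.95
position: [0.4854, -0.1258, 0.2723]
orientation: [0.946, 0.125, -0.039, -0.298]
ft_force: [-0.4, -0.3, 0.5]
finger_gap: -0.0001
```

Run:
```python
from h import *
import cv2
go([-8,92,150],[-8,92,56])
cm=ctrl.camera_model("wrist");print(cm)
cv2.imwrite("pics/w2.png",ctrl.snapshot("wrist"))
```

```text
t 1.95 panel [-91.8  23.  212.5] world [ 0.485 -0.126  0.272] F(panel) [-0.4  0.1  0.6] gap -0.0001 q [-0.52  0.41  1.7   0.42  1.49  0.66]
turn deg [0.02 0.06 0.22]
[-8, 92, 150] world [ 0.543 -0.015  0.261] tool mm from now after turn [ 83.8 -69.   62.5]
[-8, 92, 56] world [0.529 0.037 0.184] tool mm from now after turn [ 83.8 -69.  156.5]
{'fx': 342.7637787568442, 'fy': 342.7637787568442, 'cx': 253.49562493673713, 'cy': 192.01280573865262, 'xyz': array([ 0.57935724, -0.17819436,  0.38104374]), 'orientation': array([ 0.77610797, -0.53682704, -0.32447637, -0.06471647])}
```

View pics/w2.png

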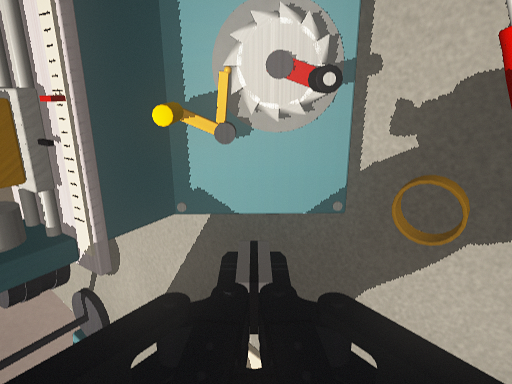

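The wrist picture shows the pawl knob end at (162,115), the crank knob end at (325,79), the wheel hub at (281,65), the panel corner screws, the pointer tip at (53,142) and the rider from (40,98) to (65,98). I'll check the fit against these points.

Run:
```python
from h import *
cw=ctrl.camera_model("wrist");ct=ctrl.camera_model("top");r=np.radians
uvt=np.array([[557,255],[398,340]])/4+140; uvw=np.array([[325,79],[162,115]])
L=np.array([knob(r(-110)),pawl(r(66))])/1e3
def f(p):
    P=np.array([p[0],p[1],.085])+L@axes(p[2]).T
    return np.r_[proj(cw,P)-uvw,proj(ct,P)-uvt].ravel()
print("prior",f([*O[:2],PSI]).reshape(-1,2).round(1))
s=least_squares(f,[*O[:2],PSI]);print(s.x,s.fun.reshape(-1,2).round(1))
A=axes(s.x[2])
for z in(.25,.257,.262):
    print(z,(atz(cw,[40,98],z)-atz(cw,[53,142],.257))@A[:,0],(atz(cw,[65,98],z)-atz(cw,[53,142],.257))@A[:,0])
```

```text
prior [[ 3.5 -0.4]
 [-0.3 -1.9]
 [-0.2  0.1]
 [-0.1 -0. ]]
[ 0.54633177 -0.00114844  0.27187746] [[ 1.4 -0.2]
 [-1.3  0.1]
 [-0.9  0.3]
 [-0.5  0.8]]
0.25 0.03118264394481959 0.03170298129615742
0.257 0.03163473669503271 0.03212720256946925
0.262 0.03195766008804206 0.03243021776469186
```

Request:
carry_out(
  increments=[
    {"rx": 0,"ry": 0,"rz": 0,"x": 0.028,"y": -0.023,"z": 0.021,"hand": 0},
    {"rx": 0,"ry": 0,"rz": 0,"x": 0.028,"y": -0.023,"z": 0.021,"hand": 0},
    {"rx": 0,"ry": 0,"rz": 0,"x": 0.028,"y": -0.023,"z": 0.021,"hand": 0},
    {"rx": 0,"ry": 0,"rz": 0,"x": 0,"y": 0,"z": 0.02,"hand": 0},
    {"rx": 0,"ry": 0,"rz": 0,"x": 0,"y": 0,"z": 0.02,"hand": 0},
    {"rx": 0,"ry": 0,"rz": 0,"x": 0,"y": 0,"z": 0.02,"hand": 0},
    {"rx": 0,"ry": 0,"rz": 0,"x": 0,"y": 0,"z": 0.02,"hand": 0},
    {"rx": 0,"ry": 0,"rz": 0,"x": 0,"y": 0,"z": 0.014,"hand": 0},
    {"rx": 0,"ry": 0,"rz": 0,"x": 0,"y": 0,"z": 0,"hand": 0},
    {"rx": 0,"ry": 0,"rz": 0,"x": 0,"y": 0,"z": 0,"hand": 0},
  ],
)

```text
t: 2.83
position: [0.527, 0.0323, 0.1823]
orientation: [0.946, 0.123, -0.039, -0.298]
ft_force: [0.3, -0.1, -0.5]
finger_gap: -0.0005
```

Run:
```python
from h import *
go([-56,92,56])
```

```text
t 2.83 panel [-11.3  87.8  57.2] world [0.527 0.032 0.182] F(panel) [ 0.3 -0.5 -0.3] gap -0.0005 q [-0.24  0.51  1.79  0.56  1.22  0.77]
turn deg [ 0.04  0.07 -0.05]
[-56, 92, 56] world [0.483 0.025 0.184] tool mm from now after turn [-44.7  -4.2   1.2]
```

Now push left.

Request:
carry_out(
  increments=[
    {"rx": 0,"ry": 0,"rz": 0,"x": -0.006,"y": -0.001,"z": 0,"hand": 0},
    {"rx": 0,"ry": 0,"rz": 0,"x": -0.006,"y": -0.001,"z": 0,"hand": 0},
    {"rx": 0,"ry": 0,"rz": 0,"x": -0.006,"y": -0.001,"z": 0,"hand": 0},
    {"rx": 0,"ry": 0,"rz": 0,"x": -0.006,"y": -0.001,"z": 0,"hand": 0},
    {"rx": 0,"ry": 0,"rz": 0,"x": -0.006,"y": 0,"z": 0,"hand": 0},
    {"rx": 0,"ry": 0,"rz": 0,"x": -0.006,"y": 0,"z": 0,"hand": 0},
    {"rx": 0,"ry": 0,"rz": 0,"x": -0.006,"y": 0,"z": 0,"hand": 0},
    {"rx": 0,"ry": 0,"rz": 0,"x": -0.003,"y": 0,"z": 0,"hand": 0},
    {"rx": 0,"ry": 0,"rz": 0,"x": 0,"y": 0,"z": 0,"hand": 0},
    {"rx": 0,"ry": 0,"rz": 0,"x": 0,"y": 0,"z": 0,"hand": 0},
  ],
)

```text
t: 3.67
position: [0.483, 0.0244, 0.185]
orientation: [0.946, 0.123, -0.039, -0.298]
ft_force: [-0.1, 0.5, 1.0]
finger_gap: 0.0001
```

Run:
```python
from h import *
import cv2
go([-60,88,140])
cv2.imwrite("pics/t3.png",cv2.resize(ctrl.snapshot("top")[150:270,180:320],None,fx=4,fy=4,interpolation=cv2.INTER_CUBIC))
```

```text
t 3.67 panel [-55.8  92.3  57.4] world [0.483 0.024 0.185] F(panel) [0.  0.9 0.5] gap 0.0001 q [-0.28  0.46  1.88  0.56  1.2   0.72]
turn deg [ 0.07 -0.01 -0.01]
[-60, 88, 140] world [ 0.492 -0.026  0.25 ] tool mm from now after turn [ -4.2   4.3 -82.6]
```

View pics/t3.png

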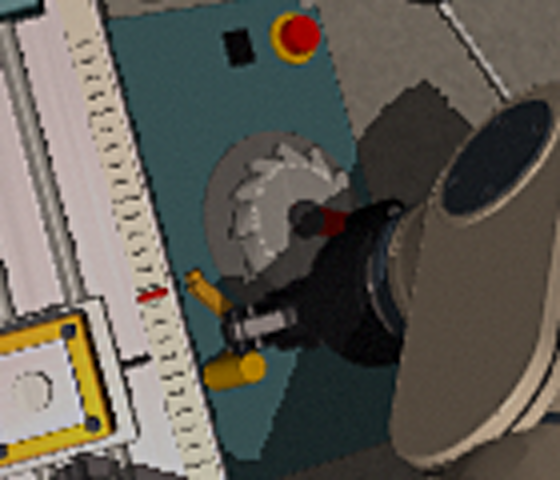

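The pawl is lifted: its knob now sits left of the fingers at (255,368) in the crop and its tip is off the wheel. The wheel and pointer haven't moved. Before gripping the crank I'll check the hub's height.

Run:
```python
from h import *
cw={'fx': 342.7637787568442, 'fy': 342.7637787568442, 'cx': 253.49562493673713, 'cy': 192.01280573865262, 'xyz': np.array([ 0.57935724, -0.17819436,  0.38104374]), 'orientation': np.array([ 0.77610797, -0.53682704, -0.32447637, -0.06471647])}
ct=ctrl.camera_model("top")
for p in ([.54786,-.00267,.258],[.54633,-.00115,.272]):
    B=axes(p[2]);o=np.array([p[0],p[1],.085])
    for z in(.015,.025,.035): print(z,proj(cw,o+B[:,2]*z).round(1),((proj(ct,o+B[:,2]*z)-140)*4).round(0))
    k=o+B@(np.array(knob(np.radians(-110),52))/1e3); print("knob in my frame",((k-O)@A*1e3).round(1))
go([-12,-36,130],[-12,-36,44])
```

```text
0.015 [[280.2  65.6]] [[460. 261.]]
0.025 [[281.  65.]] [[469. 258.]]
0.035 [[281.9  64.5]] [[478. 255.]]
knob in my frame [-13.  -35.7  52. ]
0.015 [[278.4  66.8]] [[457. 263.]]
0.025 [[279.2  66.2]] [[466. 260.]]
0.035 [[280.   65.6]] [[476. 257.]]
knob in my frame [-13.3 -34.3  51. ]
t 3.72 panel [-55.6  92.3  57.4] world [0.483 0.024 0.185] F(panel) [ 0.2  0.  -0.2] gap 0.0 q [-0.28  0.46  1.88  0.56  1.2   0.72]
turn deg [ 0.07 -0.02 -0.  ]
[-12, -36, 130] world [ 0.563 -0.106  0.171] tool mm from now after turn [ 43.6 128.3 -72.6]
[-12, -36, 44] world [ 0.55  -0.059  0.1  ] tool mm from now after turn [ 43.6 128.3  13.4]
```

Request:
carry_out(
  increments=[
    {"rx": 0,"ry": 0,"rz": 0,"x": 0,"y": 0,"z": -0.025,"hand": 0},
    {"rx": 0,"ry": 0,"rz": 0,"x": 0,"y": 0,"z": -0.025,"hand": 0},
    {"rx": 0,"ry": 0,"rz": 0,"x": 0,"y": 0,"z": -0.023,"hand": 0},
    {"rx": 0,"ry": 0,"rz": 0,"x": 0.008,"y": 0.025,"z": 0,"hand": 0.05},
    {"rx": 0,"ry": 0,"rz": 0,"x": 0.009,"y": 0.026,"z": 0,"hand": 0.05},
    {"rx": 0,"ry": 0,"rz": 0,"x": 0.009,"y": 0.026,"z": 0,"hand": 0.05},
    {"rx": 0,"ry": 0,"rz": 0,"x": 0.009,"y": 0.026,"z": 0,"hand": 0.05},
    {"rx": 0,"ry": 0,"rz": 0,"x": 0.008,"y": 0.025,"z": 0,"hand": 0.05},
    {"rx": 0,"ry": 0,"rz": 0,"x": 0,"y": 0,"z": 0,"hand": 0.05},
    {"rx": 0,"ry": 0,"rz": 0,"x": 0,"y": 0,"z": 0,"hand": 0.05},
  ],
)

```text
t: 4.55
position: [0.5621, -0.1068, 0.1703]
orientation: [0.946, 0.122, -0.039, -0.298]
ft_force: [-0.1, 0.1, -0.5]
finger_gap: 0.05
```

Run:
```python
from h import *
import cv2
go([-13,-35.5,44])
cm=ctrl.camera_model("wrist")
print("pred crank top",proj(cm,O+A@(np.array(knob(np.radians(-110)))/1e3)),"pawl up",proj(cm,O+A@(np.array(pawl(np.radians(112)))/1e3)))
cv2.imwrite("pics/w4.png",ctrl.snapshot("wrist"))
```

```text
t 4.55 panel [-12.8 -36.5 129.7] world [ 0.562 -0.107  0.17 ] F(panel) [-0.1 -0.2 -0.4] gap 0.05 q [-0.43  0.62  1.62  0.47  1.35  0.67]
turn deg [-0.01  0.04 -0.08]
[-13, -35.5, 44] world [ 0.549 -0.059  0.101] tool mm from now after turn [-0.2 -1.  85.7]
pred crank top [[253.57706187 214.77807921]] pawl up [[ 57.75491953 305.89758706]]
```

View pics/w4.png

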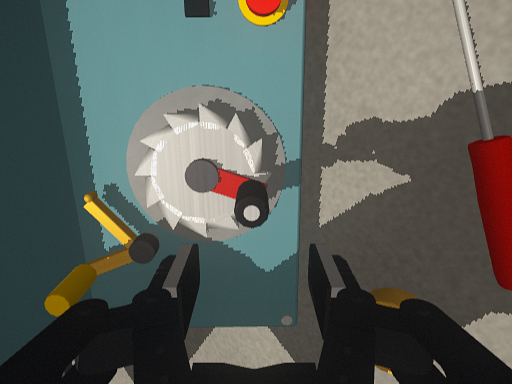

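The wrist picture shows the crank knob's end at (251,212), within 3 px of the prediction (254,215), and centred between the jaws. The pawl is still lifted.

Request:
carry_out(
  increments=[
    {"rx": 0,"ry": 0,"rz": 0,"x": 0,"y": -0.001,"z": 0.02,"hand": 0.05},
    {"rx": 0,"ry": 0,"rz": 0,"x": 0,"y": -0.001,"z": 0.02,"hand": 0.05},
    {"rx": 0,"ry": 0,"rz": 0,"x": 0,"y": 0,"z": 0.02,"hand": 0.05},
    {"rx": 0,"ry": 0,"rz": 0,"x": 0,"y": 0,"z": 0.016,"hand": 0.05},
    {"rx": 0,"ry": 0,"rz": 0,"x": 0,"y": 0,"z": 0.009,"hand": 0.05},
    {"rx": 0,"ry": 0,"rz": 0,"x": 0,"y": 0,"z": 0,"hand": 0.05},
    {"rx": 0,"ry": 0,"rz": 0,"x": 0,"y": 0,"z": 0,"hand": 0.02},
    {"rx": 0,"ry": 0,"rz": 0,"x": 0,"y": 0,"z": 0,"hand": 0.01},
    {"rx": 0,"ry": 0,"rz": 0,"x": 0,"y": 0,"z": 0,"hand": 0.01},
    {"rx": 0,"ry": 0,"rz": 0,"x": 0,"y": 0,"z": 0,"hand": 0.01},
  ],
  squeeze=25,
)

```text
t: 5.43
position: [0.5503, -0.0593, 0.1036]
orientation: [0.946, 0.123, -0.037, -0.296]
ft_force: [0.4, -6.0, -0.4]
finger_gap: 0.0209
```

Run:
```python
from h import *
go([-13,-35.7,44])
for n in (10,12):
  th=np.radians(np.linspace(-110,-110+114.6,n+1));P=np.c_[38*np.cos(th),38*np.sin(th)]
  print((np.diff(P,axis=0)*[1,-1]).round(1).tolist())
```

```text
t 5.43 panel [-12.1 -34.7  47. ] world [ 0.55  -0.059  0.104] F(panel) [-1.1 -5.1  3. ] gap 0.0209 q [-0.37  0.68  1.7   0.52  1.19  0.63]
turn deg [ 0.24 -0.13  0.03]
[-13, -35.7, 44] world [ 0.549 -0.059  0.101] tool mm from now after turn [-0.9  1.   3. ]
[[7.4, 1.9], [7.6, 0.4], [7.5, -1.1], [7.1, -2.6], [6.5, -4.0], [5.5, -5.2], [4.4, -6.2], [3.1, -6.9], [1.7, -7.4], [0.1, -7.6]]
[[6.1, 1.7], [6.3, 0.6], [6.3, -0.4], [6.2, -1.5], [5.8, -2.5], [5.3, -3.4], [4.7, -4.2], [3.9, -5.0], [3.1, -5.5], [2.1, -6.0], [1.1, -6.2], [0.0, -6.3]]
```

Request:
carry_out(
  increments=[
    {"rx": 0,"ry": 0,"rz": 0,"x": 0.0074,"y": 0.0019,"z": 0,"hand": 0.01},
    {"rx": 0,"ry": 0,"rz": 0,"x": 0.0076,"y": 0.0004,"z": 0,"hand": 0.01},
    {"rx": 0,"ry": 0,"rz": 0,"x": 0.0075,"y": -0.0011,"z": 0,"hand": 0.01},
    {"rx": 0,"ry": 0,"rz": 0,"x": 0.0071,"y": -0.0026,"z": 0,"hand": 0.01},
    {"rx": 0,"ry": 0,"rz": 0,"x": 0.0065,"y": -0.004,"z": 0,"hand": 0.01},
    {"rx": 0,"ry": 0,"rz": 0,"x": 0.0055,"y": -0.0052,"z": 0,"hand": 0.01},
    {"rx": 0,"ry": 0,"rz": 0,"x": 0.0044,"y": -0.0062,"z": 0,"hand": 0.01},
    {"rx": 0,"ry": 0,"rz": 0,"x": 0.0031,"y": -0.0069,"z": 0,"hand": 0.01},
    {"rx": 0,"ry": 0,"rz": 0,"x": 0.0017,"y": -0.0074,"z": 0,"hand": 0.01},
    {"rx": 0,"ry": 0,"rz": 0,"x": 0,"y": 0,"z": 0,"hand": 0.01},
  ],
)

```text
t: 6.27
position: [0.5925, -0.0197, 0.1224]
orientation: [0.946, 0.123, -0.038, -0.298]
ft_force: [1.1, -1.3, 5.3]
finger_gap: 0.0211
```

Run:
```python
from h import *
import cv2
go([37.9,3,44])
cv2.imwrite("pics/t5.png",cv2.resize(ctrl.snapshot("top")[180:270,150:270],None,fx=6,fy=6,interpolation=cv2.INTER_CUBIC))
```

```text
t 6.27 panel [38.8 -1.4 46.6] world [ 0.592 -0.02   0.122] F(panel) [0.7 1.8 5.2] gap 0.0211 q [-0.29  0.69  1.63  0.55  1.22  0.72]
turn deg [ 0.06 -0.08  0.07]
[37.9, 3, 44] world [ 0.59  -0.015  0.123] tool mm from now after turn [-0.9 -4.4  2.6]
```

View pics/t5.png

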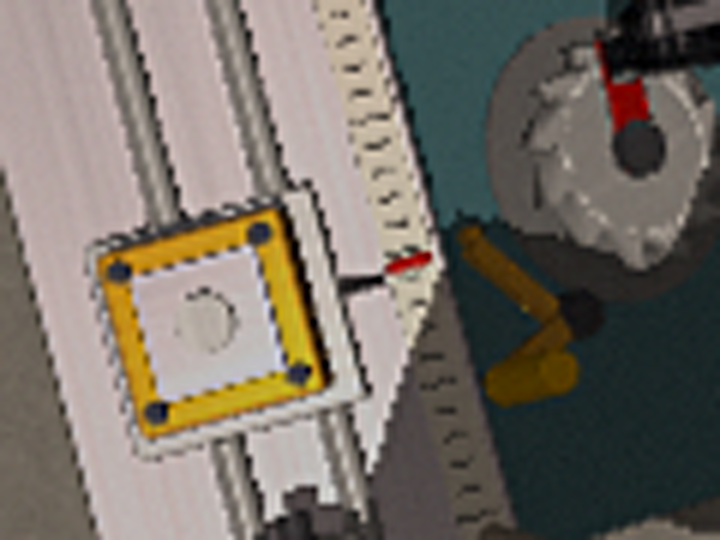

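In the 6x crop (offset 150,180) the pointer tip is at about (383,281) and the rider's rear end at about (388,269), nearly opposite. The pawl is still lifted.

Run:
```python
from h import *
ct=ctrl.camera_model("top")
w=lambda u,v,z:atz(ct,np.array([u/6+150,v/6+180]),z)@A[:,0]*1e3
print("mark-pointer mm: rear",w(388,269,.257)-w(383,281,.257),"front",w(431,257,.257)-w(383,281,.257))
```

```text
mark-pointer mm: rear 3.747620556142465 front 3.9897153388966444
```

Request:
carry_out(
  increments=[
    {"rx": 0,"ry": 0,"rz": 0,"x": 0,"y": -0.0035,"z": 0,"hand": 0.01},
    {"rx": 0,"ry": 0,"rz": 0,"x": 0,"y": -0.003,"z": 0,"hand": 0.01},
    {"rx": 0,"ry": 0,"rz": 0,"x": 0,"y": 0,"z": 0,"hand": 0.01},
    {"rx": 0,"ry": 0,"rz": 0,"x": 0,"y": 0,"z": 0,"hand": 0.01},
  ],
)

```text
t: 6.65
position: [0.5913, -0.0155, 0.1253]
orientation: [0.946, 0.123, -0.038, -0.298]
ft_force: [1.2, -4.0, 6.3]
finger_gap: 0.0212
```

Run:
```python
from h import *
import cv2
go([37.9,3,44])
cv2.imwrite("pics/t6.png",cv2.resize(ctrl.snapshot("top")[205:245,195:245],None,fx=12,fy=12,interpolation=cv2.INTER_CUBIC))
```

```text
t 6.65 panel [38.8  3.9 46.5] world [ 0.591 -0.015  0.125] F(panel) [0.2 0.2 7.6] gap 0.0212 q [-0.29  0.68  1.64  0.55  1.22  0.73]
turn deg [ 0.1  -0.12  0.03]
[37.9, 3, 44] world [ 0.59  -0.015  0.123] tool mm from now after turn [-0.9  0.9  2.5]
```

View pics/t6.png

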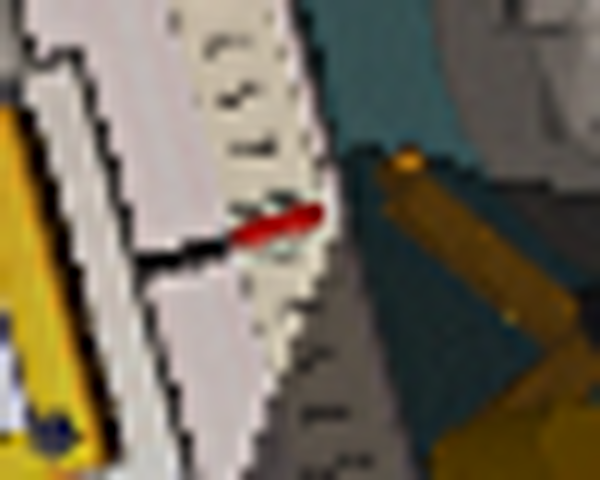

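The pointer and the red rider now lie on one line; extending the pointer's line misses the rider by about 1 mm at most. The crank has turned about 2.0 rad. I'll release it and back out.

Request:
carry_out(
  increments=[
    {"rx": 0,"ry": 0,"rz": 0,"x": 0,"y": 0,"z": 0,"hand": 0.03},
    {"rx": 0,"ry": 0,"rz": 0,"x": 0,"y": 0,"z": 0,"hand": 0.045},
    {"rx": 0,"ry": 0,"rz": 0,"x": 0,"y": 0,"z": 0,"hand": 0.045},
    {"rx": 0,"ry": 0,"rz": 0,"x": 0,"y": 0,"z": 0,"hand": 0.045},
    {"rx": 0,"ry": 0,"rz": 0,"x": 0,"y": 0,"z": -0.015,"hand": 0.045},
    {"rx": 0,"ry": 0,"rz": 0,"x": 0,"y": 0,"z": -0.025,"hand": 0.045},
    {"rx": 0,"ry": 0,"rz": 0,"x": 0,"y": 0,"z": -0.025,"hand": 0.045},
    {"rx": 0,"ry": 0,"rz": 0,"x": 0,"y": 0,"z": -0.025,"hand": 0.045},
    {"rx": 0,"ry": 0,"rz": 0,"x": -0.01,"y": -0.006,"z": 0,"hand": 0},
    {"rx": 0,"ry": 0,"rz": 0,"x": -0.02,"y": -0.012,"z": 0,"hand": 0},
  ],
)

```text
t: 7.53
position: [0.5726, -0.0594, 0.2091]
orientation: [0.946, 0.123, -0.037, -0.297]
ft_force: [-1.8, 1.5, -0.8]
finger_gap: 0.022
```

Request:
carry_out(
  increments=[
    {"rx": 0,"ry": 0,"rz": 0,"x": -0.025,"y": -0.014,"z": 0,"hand": 0},
    {"rx": 0,"ry": 0,"rz": 0,"x": -0.025,"y": -0.014,"z": 0,"hand": 0},
    {"rx": 0,"ry": 0,"rz": 0,"x": -0.025,"y": -0.014,"z": 0,"hand": 0},
    {"rx": 0,"ry": 0,"rz": 0,"x": -0.025,"y": -0.014,"z": 0,"hand": 0},
    {"rx": 0,"ry": 0,"rz": 0,"x": -0.02,"y": -0.014,"z": 0,"hand": 0},
    {"rx": 0,"ry": 0,"rz": 0,"x": 0,"y": 0,"z": 0,"hand": 0},
    {"rx": 0,"ry": 0,"rz": 0,"x": 0,"y": 0,"z": 0,"hand": 0},
  ],
)

```text
t: 8.12
position: [0.4396, -0.0331, 0.2491]
orientation: [0.946, 0.123, -0.038, -0.298]
ft_force: [0.2, -0.2, 0.1]
finger_gap: 0.0
```

Run:
```python
from h import *
import cv2
go([-113,92,56])
cm=ctrl.camera_model("wrist")
print("pawl up",proj(cm,O+A@(np.array(pawl(np.radians(112)))/1e3)))
cv2.imwrite("pics/w7.png",ctrl.snapshot("wrist"))
```

```text
t 8.12 panel [-112.4   92.6  135.5] world [ 0.44  -0.033  0.249] F(panel) [ 0.1 -0.1  0.2] gap 0.0 q [-0.41  0.33  1.9   0.48  1.35  0.69]
turn deg [ 0.08 -0.03  0.01]
[-113, 92, 56] world [0.428 0.01  0.184] tool mm from now after turn [-0.6  0.6 79.5]
pawl up [[248.51937971 158.76554761]]
```

View pics/w7.png

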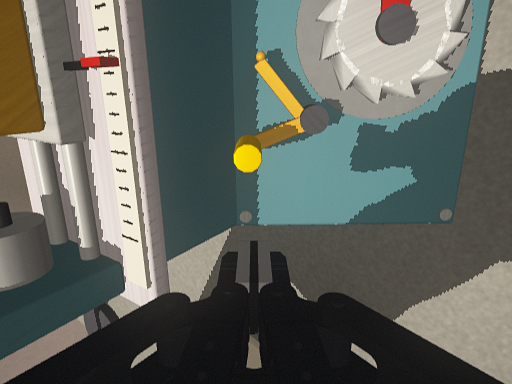

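The wrist picture shows the pawl knob at (247,157), as predicted for lifted, and the pointer ending where the rider starts at about (85,63). I'll measure that offset numerically before lowering the pawl.

Run:
```python
from h import *
import cv2
cm=ctrl.camera_model("wrist")
a=cv2.imread("pics/w7.png").astype(int)
b,g,r=a[50:80,60:125].transpose(2,0,1)
red=(r>110)&(g<80); blk=(r<60)&(g<60)
v,u=np.nonzero(red); print("red u",u.min()+60,u.max()+60)
w=lambda u,v,z=.257:atz(cm,[u,v],z)@A[:,0]*1e3
for c in range(62,122,4):
    vr=np.nonzero(red[:,c-60])[0]+50; vb=np.nonzero(blk[:,c-60])[0]+50
    print(c,[(x.min(),x.max(),round(w(c,x.mean()),1)) if len(x) else None for x in(vr,vb)])
print("z sens",w(100,62,.262)-w(100,62,.257),w(100,62,.267)-w(100,62))
```

```text
red u 80 118
62 [None, None]
66 [None, (np.int64(62), np.int64(69), np.float64(503.2))]
70 [None, (np.int64(62), np.int64(70), np.float64(502.9))]
74 [None, (np.int64(62), np.int64(69), np.float64(503.1))]
78 [None, (np.int64(61), np.int64(69), np.float64(503.2))]
82 [(np.int64(58), np.int64(66), np.float64(504.5)), (np.int64(68), np.int64(69), np.float64(501.5))]
86 [(np.int64(58), np.int64(66), np.float64(504.4)), (np.int64(68), np.int64(68), np.float64(501.6))]
90 [(np.int64(58), np.int64(66), np.float64(504.3)), None]
94 [(np.int64(57), np.int64(66), np.float64(504.4)), None]
98 [(np.int64(57), np.int64(65), np.float64(504.5)), (np.int64(52), np.int64(52), np.float64(508.4))]
102 [None, None]
106 [(np.int64(57), np.int64(66), np.float64(504.1)), (np.int64(51), np.int64(73), np.float64(503.9))]
110 [None, (np.int64(51), np.int64(51), np.float64(508.4))]
114 [(np.int64(57), np.int64(57), np.float64(505.8)), (np.int64(50), np.int64(50), np.float64(508.7))]
118 [(np.int64(60), np.int64(61), np.float64(504.2)), None]
z sens -0.46584231423366873 -0.9316846284672806
```

The offset is about 1.3 mm, inside the 4 mm limit. I'll lower the pawl.

Request:
carry_out(
  increments=[
    {"rx": 0,"ry": 0,"rz": 0,"x": 0,"y": 0,"z": 0.02,"hand": 0},
    {"rx": 0,"ry": 0,"rz": 0,"x": 0,"y": 0,"z": 0.02,"hand": 0},
    {"rx": 0,"ry": 0,"rz": 0,"x": 0,"y": 0,"z": 0.02,"hand": 0},
    {"rx": 0,"ry": 0,"rz": 0,"x": 0,"y": 0,"z": 0.02,"hand": 0},
    {"rx": 0,"ry": 0,"rz": 0,"x": 0,"y": 0,"z": 0,"hand": 0},
    {"rx": 0,"ry": 0,"rz": 0,"x": 0.006,"y": 0,"z": 0,"hand": 0},
    {"rx": 0,"ry": 0,"rz": 0,"x": 0.006,"y": 0,"z": 0,"hand": 0},
    {"rx": 0,"ry": 0,"rz": 0,"x": 0.006,"y": 0,"z": 0,"hand": 0},
    {"rx": 0,"ry": 0,"rz": 0,"x": 0.006,"y": 0,"z": 0,"hand": 0},
    {"rx": 0,"ry": 0,"rz": 0,"x": 0.006,"y": 0,"z": 0,"hand": 0},
  ],
)

```text
t: 9.0
position: [0.4589, 0.0183, 0.1836]
orientation: [0.946, 0.123, -0.038, -0.297]
ft_force: [0.2, -0.6, -0.1]
finger_gap: -0.0002
```

Request:
carry_out(
  increments=[
    {"rx": 0,"ry": 0,"rz": 0,"x": 0.006,"y": 0,"z": 0,"hand": 0},
    {"rx": 0,"ry": 0,"rz": 0,"x": 0.005,"y": 0,"z": 0,"hand": 0},
    {"rx": 0,"ry": 0,"rz": 0,"x": 0.004,"y": 0,"z": 0,"hand": 0},
    {"rx": 0,"ry": 0,"rz": 0,"x": 0,"y": 0,"z": 0,"hand": 0},
    {"rx": 0,"ry": 0,"rz": 0,"x": 0,"y": 0,"z": 0,"hand": 0},
    {"rx": 0,"ry": 0,"rz": 0,"x": 0,"y": 0,"z": -0.02,"hand": 0},
    {"rx": 0,"ry": 0,"rz": 0,"x": 0,"y": 0,"z": -0.025,"hand": 0},
    {"rx": 0,"ry": 0,"rz": 0,"x": -0.01,"y": 0,"z": -0.025,"hand": 0},
    {"rx": 0,"ry": 0,"rz": 0,"x": -0.02,"y": 0,"z": -0.01,"hand": 0},
    {"rx": 0,"ry": 0,"rz": 0,"x": -0.015,"y": 0,"z": 0,"hand": 0},
  ],
)

```text
t: 9.83
position: [0.4405, -0.0349, 0.2503]
orientation: [0.946, 0.123, -0.037, -0.297]
ft_force: [0.1, -0.2, 0.3]
finger_gap: 0.0001
```

Request:
carry_out(
  increments=[
    {"rx": 0,"ry": 0,"rz": 0,"x": 0,"y": 0,"z": 0,"hand": 0},
    {"rx": 0,"ry": 0,"rz": 0,"x": 0,"y": 0,"z": 0,"hand": 0},
    {"rx": 0,"ry": 0,"rz": 0,"x": 0,"y": 0,"z": 0,"hand": 0},
  ],
)

```text
t: 10.08
position: [0.4405, -0.0333, 0.2486]
orientation: [0.946, 0.123, -0.038, -0.298]
ft_force: [0.3, 0.8, 0.4]
finger_gap: 0.0003
```

Run:
```python
from h import *
import cv2
go()
cm=ctrl.camera_model("wrist")
for a in(0,.15,.8):print("pawl",a,proj(cm,O+A@(np.array(pawl(np.radians(66)+a))/1e3)))
im=ctrl.snapshot("wrist");cv2.imwrite("pics/w8.png",im)
a=im.astype(int);r,g,b=a[...,2],a[...,1],a[...,0]
w=lambda u,v,z=.257:atz(cm,[u,v],z)@A[:,0]*1e3
red=(r>110)&(g<80);red[:,160:]=0
v,u=np.nonzero(red);print("red",u.min(),u.max(),v.min(),v.max())
for c in range(u.min()-22,u.min()+24,4):
    s=slice(v.min()-8,v.max()+9)
    vr=np.nonzero(red[s,c])[0]+s.start;vb=np.nonzero((r<60)[s,c]&(g<60)[s,c])[0]+s.start
    print(c,[round(w(c,x.mean()),1) if len(x) else None for x in(vr,vb)])
```

```text
t 10.08 panel [-111.7   92.   135.3] world [ 0.44  -0.033  0.249] F(panel) [ 0.5  0.8 -0.1] gap 0.0003 q [-0.4   0.33  1.9   0.48  1.35  0.69]
turn deg [ 0.06 -0.02 -0.02]
pawl 0 [[248.50678831  92.48035856]]
pawl 0.15 [[244.1534565  105.29256271]]
pawl 0.8 [[247.57027211 159.87035933]]
red 0 117 16 133
-22 [None, None]
-18 [None, None]
-14 [None, None]
-10 [None, None]
-6 [None, None]
-2 [None, None]
2 [np.float64(497.9), None]
6 [np.float64(489.1), None]
10 [np.float64(490.2), None]
14 [np.float64(493.4), None]
18 [np.float64(497.9), None]
22 [np.float64(488.2), None]
```

View pics/w8.png

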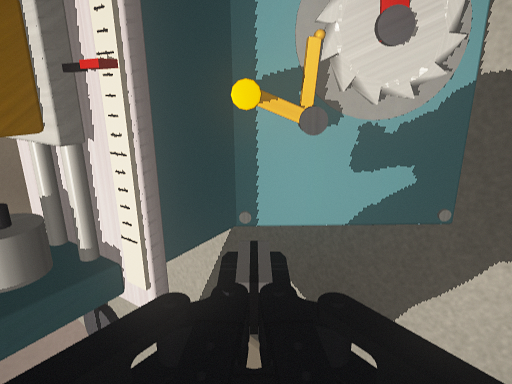

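The pawl knob is at (246,94), which matches a joint of about 0.03, so it is down with its tip between the teeth. The pointer still meets the rider near (85,65). The red mask in that script caught other red areas, so I'll redo that check and then hand in.

Run:
```python
from h import *
import cv2
cm=ctrl.camera_model("wrist")
a=cv2.imread("pics/w8.png").astype(int)
w=lambda u,v,z=.257:atz(cm,[u,v],z)@A[:,0]*1e3
R_,G=a[...,2],a[...,1]
def m(mask,cols): return np.mean([w(c,np.nonzero(mask[53:80,c])[0].mean()+53) for c in cols if mask[53:80,c].any()])
d=m((R_>110)&(G<80),range(84,98))-m((R_<60)&(G<60),range(66,78))
print("mark-pointer mm",d)
if abs(d)<2.5: ctrl.close_job(); print("handed in")
```

```text
mark-pointer mm 1.2692359321378035
the job is handed in; nothing more can be done
handed in
```

I backed the carriage off to the red mark and handed the job in at about 10 s of the 61 s allowed. The hand-in gave no verdict.

I pushed the pawl left until it lay lifted, gripped the crank handle and wound it about 2.0 rad anticlockwise. I then let go and pushed the pawl back down onto the wheel.

Last checks from the wrist camera, with the gripper clear of everything and the wrist force under 1 N:
- **Pawl:** down between the teeth, joint about 0.03 rad (limit 0.2).
- **Pointer:** about 1.3 mm short of the red mark along the scale (limit 4 mm), the same before and after the pawl was lowered.
- **Rider and bystanders:** I saw no contact with them in any picture, but did not measure their final positions.

Where checks failed or disagreed:
- **Refused calls:** the first two move calls were refused because rows need every key; nothing moved.
- **Offset readings:** partway through winding, the top camera showed 3.8 mm left to go and the crank angle about 2.1 mm. I moved by roughly the average and checked again.
- **Colour mask:** one check script picked up the wrong red areas, so I redid that measurement before handing in.

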